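Lift the warmed sleeve off the heating plate with tongs

ROBOT

A 6-joint arm with a two-finger parallel gripper is mounted at the origin on the work surface. World frame = base frame: x ahead of the robot, y to its left, z up, the work surface at z = 0. Lengths are in mm, angles in rad, forces in N, time in s.
With the tool pointing down it reaches from about 325 to 850 mm from the base axis. Payload 4.4 kg.
Tool frame: the origin (TCP) lies on the mounting face of the last link; the fingertips stand 199 mm ahead of it and the grasp point (between the pads) lies 180 mm ahead of it (robot.tip_reach is the distance from the TCP to the fingertips, in mm); x points along the fingers, y is the direction in which the jaws open and shut, and the axes are right-handed (so a half turn about x gives the same grasp; the last joint's range is limited). The gripper opens to 94 mm and grips with 3 to 60 N. Pads are 16 mm wide; open, the fingers measure 119 mm over their backs; the gripper's body (75 mm by 177 mm) begins 78 mm behind the grasp point.
Start: joints at [-1.468, 0.207, 1.542, -0, 1.393, -0.15], TCP at [143.804, -556.731, 404.647] pointing down, gripper open.
Joint ranges: [-2.73, 2.73], [-0.86, 2.22], [0.23, 2.46], [-1.11, 4.25], [0.08, 2.63], [-2.82, 2.82]. Speed limits (rad/s): [2.79, 2.79, 3.14, 3.14, 3.14, 3.14].

INTERFACE

Orientations are given as a unit quaternion [x, y, z, w].
In Python, from bench import robot gives the robot as it stands.
- The arm moves only by the shell command python3 -m pendant 'ROWS'. ROWS is text: rows parted by semicolons, each of 5 numbers parted by spaces: the opening, from 0 (shut) to 1 (fully open), then the shift along the world's x, y, z in m, then the turn about the world's z in degrees. A call has 1 to 5 rows; each row is the pose to reach, as a shift and turn from the pose measured when the call began; what a row does not reach only later rows make up. A row lasts 1/10 s, in which the tool goes at most 50 mm and 8.59 degrees, less where a joint would pass 70% of its speed; a pose out of reach is approached as far as the arm can. A call with a gripper value outside its range is refused whole. The fingers move at their own pace and stop on an object; the grip force is fixed at half the most. Time passes only in rows, so rows that repeat a pose let the fingers close. It gives the time, the measured TCP pose, the force and the opening at its end, in the units of the state.
- robot.get_obs(): the state, without advancing time (a new reading comes with each control period).
- robot.read_camera(name): name is "side" or "top" or "wrist"; returns a dict with "pixels" (420x560x3 uint8, red, green, blue), "depth" (420x560 float32, mm along the optical axis (not along the pixel's ray), 0 where there is no reading), "fx", "fy", "cx", "cy" (pixels), "rvec" (rotation vector, rad) and "tvec" (3), from world to camera coordinates, as OpenCV has them; the wrist camera has in their place "tool_from_camera" (4x4, takes a point from camera to tool coordinates, whose origin is the TCP and whose axes are the tool frame's). Camera axes: x right, y down, z forward; pixel columns grow to the right and rows downward; lengths in mm; the calibration is good to about 2 mm. A picture is of the moment at which its call begins: read the wrist's pose just before it.
- robot.hand_in(): hands the job in, once; it reports no verdict.
The state is a dict: "t": time; "joint_positions": joint angles; "qd": joint speeds; "joint_torque": joint torques, N m; "tcp_pos": TCP position; "tcp_rot": TCP orientation; "wrist_force": force on the tool from outside, world axes, zero at the start; "torque": the same for the moment, N m; "gripper_width": finger opening in mm.
Only numpy, scipy, OpenCV 4.12 (cv2) and the standard library are available. Lean on these libraries where they do the work, as an engineer would, in place of code of your own. Each camera call takes 0.05 s, during which the arm holds its last target. There are 200 camera calls.

TASK

The tall plain sleeve, one of the three metal parts on the warming plate, is hot and ready for fitting: take the spring tongs from their rest, close their tips on the sleeve where it stands, and lift it upright about 10 cm clear of the plate. Finish while still holding it up in the tongs, with nothing put down or let go; touch the sleeve only with the tongs, do not knock it about, and leave the other two parts on the plate where they are.

Things in the scene. Friction and masses are not known exactly. Their poses are not given: they have to be found in the camera images.
- sleeve: The tall plain tube to be lifted, aluminium, standing upright on the plate: 28 mm outside diameter, 18 mm bore, 45 mm tall, about 45 g. Origin: centre of its underside; z up along its axis. The tallest of the three parts; the three stand in a row along the plate's y axis, about 90 mm apart, in any order, 50 mm from the plate's front edge.
- bearing: Bystander on the plate: flat steel ring, 34 mm outside diameter, 14 mm high. Origin: centre of its underside.
- flange: Bystander on the plate: aluminium flanged bush, flange 34 mm diameter and 6 mm thick at the bottom, above it a solid 20 mm boss up to 26 mm. Origin: centre of its underside.
- plate: Fixed warming plate, white housing with a dark steel top, 200 mm (its x) by 280 mm (its y), top 50 mm above the work surface. Origin: centre of its underside, on the work surface; its front (-x side, with a small knob) faces roughly towards the robot.
- rest: Fixed tongs rest: base 200 by 100 mm, 6 mm thick, with two white crossbars whose tops are 30 mm above the work surface, 12 mm thick, at x = -75 mm and x = +55 mm. Origin: centre of the underside; the tongs lie on it along its x.
- tongs: Spring kitchen-style tongs lying flat across the crossbars, about 100 g: hinge hub (22 mm diameter) at x = -100 mm, tips reaching x = +105 mm, arms upright strips 24 mm high. Origin: on the underside, midway between the black grip pads; x points to the tips, y is the line along which the arms close, z up. Centre of mass up to 25 mm behind the origin, towards the hinge.
- tongs_grip (a point): Midway between the black grip pads (44 mm long, 24 mm high), 12 mm above the tongs' underside: squeeze here. Width over the pads: 64 mm open (held by a spring; both arms move together), 44 mm when the tips just meet a 28 mm thing, stop at 36 mm. The spring pushes back 3 N a side when open, 5.5 N at 44 mm; force beyond that reaches the tips halved. Held at 58 mm they can be carried open.
- tongs_mouth (a point): Midway between the tips, 90 mm ahead of tongs_grip along the tongs' x, at mid height. Tips: flat rubber-faced pads 32 mm long, 24 mm high. Gap between them 66 mm open, 54 mm when the grip pads are squeezed to 58 mm, 28 mm at 44 mm. Each tip is about 6 mm thick, so open tongs pointing along the plate's x fit between the parts on it.
- tongs_left: The arm of the tongs on its +y side, a moving part. Origin at the hinge.
- tongs_right: The arm of the tongs on its -y side, a moving part. Origin at the hinge.
Mind the look-alikes: they are no part of the job. Leave any yellow look-alike of the tongs alone.

How it is judged:
By the outcome, as a careful person would: the job done as asked, in the order asked, and still so for the second after the job is handed in, while the arm keeps its last pose, push and grip.
It also fails if it takes over 38 s, if anything falls off the work surface, if the arm or the gripper's body presses on something with over 40 N, if the wrist force passes 120 N, or if a joint passes its speed limit or range.

## Working session

There is one attempt and no reset: what is moved stays moved. The work goes in short steps, Python scripts to look and compute and a shell command to move; the robot and the scene stay as the last step left them, time stands still between calls to the robot, and variables do not carry over. Pictures are saved under pics/ and viewed, about 8 in all and at most 12, crops included, and the job is handed in when it is done.

```bash
mkdir -p pics
cat > h.py <<'E'
import numpy as np, cv2
from bench import robot
from scipy.spatial.transform import Rotation as R
def cloud(name):
    o=robot.get_obs(); c=robot.read_camera(name); d=c["depth"].astype(float)
    v,u=np.mgrid[:420,:560]
    P=np.stack([(u-c["cx"])/c["fx"]*d,(v-c["cy"])/c["fy"]*d,d],-1)
    if name=="wrist":
        T=np.array(c["tool_from_camera"]); P=P@T[:3,:3].T+T[:3,3]
        P=R.from_quat(o["tcp_rot"]).apply(P.reshape(-1,3)).reshape(P.shape)+np.array(o["tcp_pos"])
    else:
        M=cv2.Rodrigues(np.array(c["rvec"],float))[0]; P=(P-np.array(c["tvec"]).ravel())@M
    P[d==0]=np.nan
    return c["pixels"],P
def save(n,img,s=1.4): cv2.imwrite(f"pics/{n}.png",cv2.resize(img[:,:,::-1],None,fx=s,fy=s))
E
python3 - <<'E'
from h import *
o=robot.get_obs(); print(o)
for n in("top","side"):
    p,P=cloud(n); save(n+"0",p); np.save(n+"0.npy",P)
E
```

```text
{'t': 0.0, 'joint_positions': array([-1.46850270e+00,  2.07394292e-01,  1.54294278e+00, -3.48459452e-05,
        1.39350217e+00, -1.50514158e-01]), 'qd': array([ 5.49984700e-05, -4.40608461e-04, -7.86564683e-04, -9.31489839e-04,
       -1.18350469e-03,  9.53630288e-04]), 'joint_torque': array([ 4.88070036e-04, -3.70877481e+01, -2.81417674e+01,  6.96614594e-02,
        3.61635990e-02, -1.88988220e-04]), 'tcp_pos': array([ 143.75972597, -556.36238861,  403.51021704]), 'tcp_rot': array([ 0.70147155,  0.08993968, -0.7014575 ,  0.08835098]), 'wrist_force': array([-1.02741773,  0.05531972,  0.29025642]), 'torque': array([0.01258495, 0.00209757, 0.01781233]), 'gripper_width': 93.84032101542554}
```

View pics/top0.png

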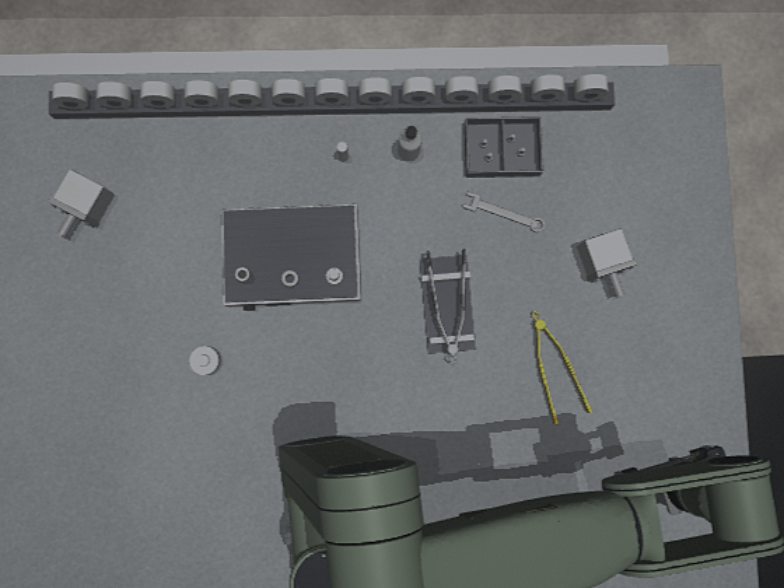

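View pics/side0.png

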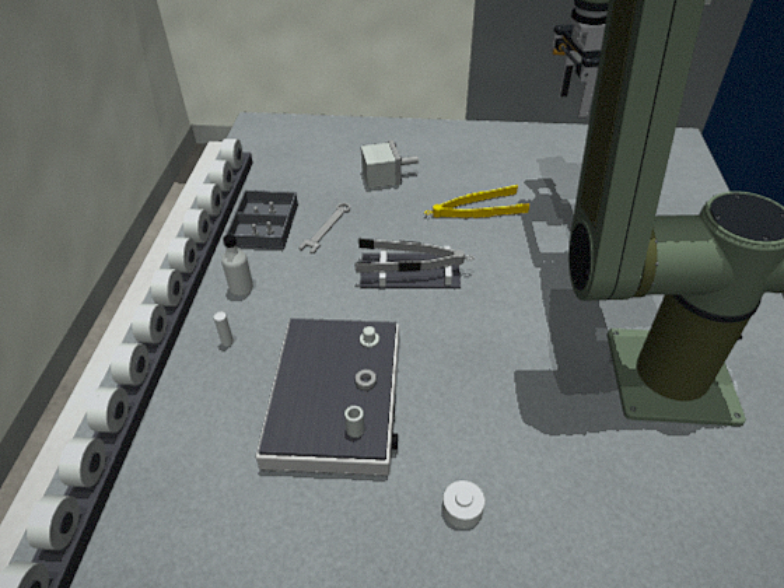

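The top view shows the sleeve at about (242,274), bearing (290,278) and flange (334,275). The steel tongs have their hub at (452,349) and tips at (430,255) and (463,255), pointing away from the robot. The side view agrees: the tall tube is the one nearest that camera, at +y.

Run:
```python
import numpy as np,cv2
P=np.load("top0.npy");S=np.load("side0.npy")
def box(u0,u1,v0,v1): return P[int(v0/1.4):int(v1/1.4),int(u0/1.4):int(u1/1.4)].reshape(-1,3)
def st(n,q,lo,hi):
    q=q[(q[:,2]>lo)&(q[:,2]<hi)]; a=cv2.minAreaRect(q[:,:2].astype(np.float32)); print(n,len(q),"mean",q.mean(0).round(1),"rect",np.round(a[0],1),np.round(a[1],1),round(a[2],2))
b=box(210,370,195,315); st("plate",b,44,53)
st("sleeve",box(225,260,255,295),80,110); st("bearing",box(275,305,260,295),56,75); st("flange",box(318,352,260,295),66,90)
t=box(410,490,240,370); st("tongs",t,42,70); st("bars",t,25,33); st("base",t,3,9)
q=t[(t[:,2]>42)&(t[:,2]<70)]
for x0 in range(int(q[:,0].min()),int(q[:,0].max()),15):
    s=q[(q[:,0]>=x0)&(q[:,0]<x0+15)]; print(x0,len(s),np.sort(s[:,1]).round(0)[[0,len(s)//4,len(s)//2,3*len(s)//4,-1]] if len(s) else"",s[:,2].mean().round(1) if len(s) else"")
# side
def sb(u0,u1,v0,v1): return S[int(v0/1.4):int(v1/1.4),int(u0/1.4):int(u1/1.4)].reshape(-1,3)
def s2(n,q,lo,hi):
    q=q[(q[:,2]>lo)&(q[:,2]<hi)]; a=cv2.minAreaRect(q[:,:2].astype(np.float32)); print("side",n,len(q),np.round(a[0],1),np.round(a[1],1),round(a[2],2))
s2("plate",sb(250,410,310,480),45,53); s2("sleeve",sb(338,370,398,442),88,105); s2("tongs",sb(350,485,230,290),46,62)
```

```text
plate 4799 mean [577.3  87.9  49.2] rect [575.4  87.3] [197.7 277.7] 1.14
sleeve 62 mean [527.6 176.2  93. ] rect [528.2 176.5] [27.2 25.5] 44.08
bearing 98 mean [523.8  87.6  62.9] rect [527.8  91.2] [48.9 65.2] 82.76
flange 41 mean [526.2  -2.2  75.7] rect [526.   -1.5] [17.7 17. ] 0.82
tongs 327 mean [ 463.7 -235.6   51.5] rect [ 460.7 -234.8] [230.1  78.7] 1.95
bars 203 mean [ 463.9 -235.9   29.3] rect [ 458.4 -234. ] [166.8  96.9] 1.68
base 1599 mean [ 471.7 -237.1    5.6] rect [ 470.8 -239. ] [169.2 272.4] 88.56
345 6 [-244. -243. -238. -235. -235.] 45.5
360 28 [-249. -243. -238. -233. -230.] 51.5
375 28 [-249. -243. -238. -232. -227.] 52.6
390 19 [-253. -250. -246. -225. -222.] 51.3
405 19 [-257. -254. -225. -219. -216.] 51.5
420 19 [-263. -259. -217. -214. -211.] 50.4
435 21 [-263. -262. -260. -212. -207.] 50.6
450 26 [-267. -263. -260. -209. -206.] 52.1
465 27 [-267. -264. -261. -206. -204.] 52.2
480 24 [-267. -265. -207. -204. -201.] 53.1
495 14 [-265. -265. -205. -202. -202.] 51.9
510 18 [-268. -265. -263. -202. -199.] 52.1
525 21 [-269. -266. -200. -198. -197.] 50.5
540 22 [-269. -267. -264. -197. -194.] 51.6
555 25 [-270. -267. -198. -195. -192.] 51.1
570 10 [-270. -270. -267. -195. -192.] 51.5
side plate 7429 [572.3  91.9] [194.7 277.5] 0.96
side sleeve 103 [525.4 181.5] [26.4 25.6] 51.4
side tongs 407 [ 468.6 -235.5] [212.4  79.2] 5.47
```

Run:
```python
from h import *
o=robot.get_obs(); M=R.from_quat(o["tcp_rot"]).as_matrix(); print(M.round(3)); print("tool y yaw",np.degrees(np.arctan2(M[1,1],M[0,1])))
t=np.array([463,-235.3,0]); print("to above grip", t-o["tcp_pos"])
```

```text
[[-0.     0.25  -0.968]
 [ 0.002 -0.968 -0.25 ]
 [-1.    -0.002 -0.   ]]
tool y yaw -75.51516669738949
to above grip [ 319.23472592  321.10470471 -403.58993309]
```

```bash
python3 -m pendant '1 0.032 0.032 0 -2.5; 1 0.064 0.064 0 -5; 1 0.096 0.096 0 -7.5; 1 0.128 0.128 0 -10; 1 0.160 0.160 0 -12.5'; python3 -m pendant '1 0.032 0.032 0 0; 1 0.064 0.064 -0.01 0; 1 0.096 0.096 -0.02 0; 1 0.128 0.128 -0.03 0; 1 0.155 0.158 -0.04 0'; python3 -m pendant '1 0 0 0 0; 1 0 0 0 0'
python3 - <<'E'
from h import *
o=robot.get_obs(); M=R.from_quat(o["tcp_rot"]).as_matrix(); print(o["t"],o["tcp_pos"],np.degrees(np.arctan2(M[1,1],M[0,1])),o["joint_positions"])
p,P=cloud("wrist"); save("w1",p); np.save("w1.npy",P)
q=P.reshape(-1,3); q=q[(q[:,2]>44)&(q[:,2]<62)&(q[:,0]>330)&(q[:,0]<600)&(abs(q[:,1]+235)<60)]
for x0 in range(340,600,15):
    s=q[(q[:,0]>=x0)&(q[:,0]<x0+15)]
    if len(s)>5: print(x0,len(s),np.percentile(s[:,1],[1,25,50,75,99]).round(1),s[:,2].mean().round(1))
print(q.min(0),q.max(0))
E
```

```text
t: 0.6
tcp_pos: [304.6, -394.8, 403.2]
tcp_rot: [0.707, 0.012, -0.707, 0.01]
wrist_force: [0.9, 0.0, 0.1]
gripper_width: 93.8
t: 1.1
tcp_pos: [460.7, -235.0, 362.5]
tcp_rot: [-0.707, -0.013, 0.707, -0.011]
wrist_force: [0.8, 1.0, -0.4]
gripper_width: 93.9
t: 1.3
tcp_pos: [460.8, -234.1, 361.7]
tcp_rot: [-0.706, -0.014, 0.708, -0.011]
wrist_force: [-0.6, 0.4, -0.7]
gripper_width: 94.0
1.3 [ 460.81646171 -234.07842273  361.66912232] -87.96646856687083 [-0.638045    0.12487719  1.72889722  0.00180957  1.29165927  0.89675399]
355 63 [-246.9 -242.  -237.4 -232.3 -228.1] 53.1
370 305 [-247.3 -242.1 -237.1 -232.1 -226.9] 52.2
385 149 [-250.8 -246.9 -229.6 -226.1 -221.7] 51.3
400 157 [-255.  -251.2 -224.  -220.1 -215.9] 51.3
415 163 [-259.6 -255.8 -218.6 -214.7 -210.3] 51.2
430 146 [-261.4 -259.  -234.8 -210.5 -207.5] 51.5
445 207 [-264.4 -260.5 -210.5 -207.5 -203.6] 52.0
460 229 [-265.4 -261.8 -208.6 -205.3 -201.5] 52.0
475 234 [-266.1 -262.7 -206.6 -203.2 -199.5] 52.1
490 175 [-266.3 -263.  -261.  -202.1 -199.3] 51.6
505 172 [-265.9 -263.4 -202.1 -200.  -197.2] 51.4
520 181 [-266.8 -264.5 -200.1 -198.  -195. ] 51.4
535 224 [-267.9 -265.  -198.8 -196.2 -192.7] 51.9
550 277 [-268.8 -265.2 -198.  -194.6 -190.8] 52.5
565 181 [-269.3 -266.6 -263.9 -193.6 -189.8] 52.4
[ 366.02652056 -269.59821624   44.00972352] [ 576.48663858 -189.70568996   55.93297748]
```

View pics/w1.png

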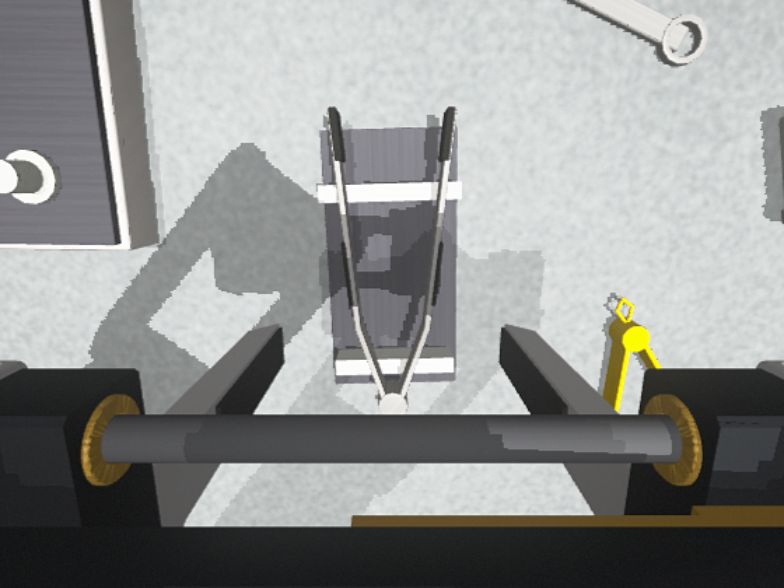

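The wrist view shows the open steel tongs centred in the jaws: tips near (335,110) and (450,110), grip pads near (348,270) and (437,270), hub at (393,402). The measured width over the pads is 65 mm against 64 expected. Next I descend and squeeze to about 57 mm.

```bash
python3 -m pendant '1 0.002 0.001 -0.035 0; 1 0.002 0.001 -0.075 0; 1 0.002 0.001 -0.110 0; 1 0.002 0.001 -0.130 0; 1 0.002 0.001 -0.139 0'; python3 -m pendant '0.75 0 0 0 0; 0.70 0 0 0 0; 0.66 0 0 0 0; 0.62 0 0 0 0; 0.60 0 0 0 0';python3 -m pendant '0.60 0 0 0 0; 0.6 0 0 0 0; 0.6 0 0 0 0; 0.6 0 0 0 0; 0.6 0 0 0 0'
```

```text
t: 1.85
tcp_pos: [460.7, -235.0, 221.2]
tcp_rot: [-0.705, -0.013, 0.709, -0.009]
wrist_force: [0.2, -0.9, 0.9]
gripper_width: 94.0
t: 2.35
tcp_pos: [461.3, -235.3, 222.6]
tcp_rot: [-0.706, -0.012, 0.708, -0.01]
wrist_force: [-0.5, 0.7, 3.4]
gripper_width: 58.5
t: 2.85
tcp_pos: [461.4, -235.2, 222.6]
tcp_rot: [-0.706, -0.012, 0.708, -0.01]
wrist_force: [-0.4, 0.0, 0.9]
gripper_width: 56.4
```

```bash
python3 -m pendant '0.6 0 0 0.008 0; 0.6 0 0 0.022 0; 0.6 0 0 0.04 0; 0.6 0 0 0.06 0; 0.6 0 0 0.08 0'; python3 -m pendant '0.6 0 0 0.02 0; 0.6 0 0 0.035 0; 0.6 0 0 0.045 0; 0.6 0 0 0.045 0;0.6 0 0 0.045 0'
cat > chk.py <<'E'
import sys
from h import *
n=sys.argv[1]
o=robot.get_obs(); M=R.from_quat(o["tcp_rot"]).as_matrix(); T=np.array(o["tcp_pos"]); print(o["t"],T.round(1),np.degrees(np.arctan2(M[1,1],M[0,1])).round(2),o["gripper_width"],o["joint_positions"].round(2))
p,P=cloud("wrist"); save(n,p); np.save(n+".npy",P)
q=P.reshape(-1,3)-T; q=q[(q[:,2]>-176)&(q[:,2]<-140)&(q[:,0]>-110)&(q[:,0]<125)&(abs(q[:,1])<45)]
for x0 in range(-110,125,15):
    s=q[(q[:,0]>=x0)&(q[:,0]<x0+15)]
    if len(s)>5: print(x0,len(s),(np.percentile(s[:,1],[1,25,50,75,99])+T[1]).round(1),np.percentile(s[:,2],80).round(1))
print("tip x",q[:,0].max()+T[0])
E
python3 chk.py w2
```

```text
t: 3.35
tcp_pos: [461.4, -235.3, 304.4]
tcp_rot: [-0.706, -0.012, 0.708, -0.01]
wrist_force: [0.4, -0.9, -1.8]
gripper_width: 56.0
t: 3.85
tcp_pos: [461.2, -235.2, 349.3]
tcp_rot: [-0.706, -0.012, 0.708, -0.01]
wrist_force: [0.4, 0.2, -1.3]
gripper_width: 56.6
3.85 [ 461.2 -235.2  349.3] -88.22 56.61709520503589 [-0.64  0.14  1.74  0.    1.27  0.9 ]
-65 401 [-254.  -250.6 -227.2 -223.7 -220.2] -170.2
-50 335 [-257.  -253.9 -251.4 -220.  -216.3] -170.0
-20 632 [-263.7 -258.8 -214.1 -211.  -206.9] -168.9
-5 2386 [-268.6 -262.  -208.6 -204.2 -195.1] -148.0
10 1376 [-274.7 -269.3 -261.7 -211.2 -205.6] -153.4
25 676 [-263.3 -259.8 -257.6 -208.1 -204.7] -169.7
40 611 [-262.  -259.6 -208.9 -206.7 -204. ] -169.8
55 645 [-262.4 -259.9 -207.3 -205.1 -202.4] -169.9
70 770 [-262.7 -260.1 -206.3 -203.8 -200.9] -169.6
85 1070 [-263.  -259.6 -206.2 -203.1 -199.5] -168.9
100 1039 [-263.4 -260.2 -257.6 -202.1 -198. ] -168.9
115 6 [-261.2 -260.5 -260.  -259.5 -258.7] -169.6
tip x 576.8084495398549
```

View pics/w2.png

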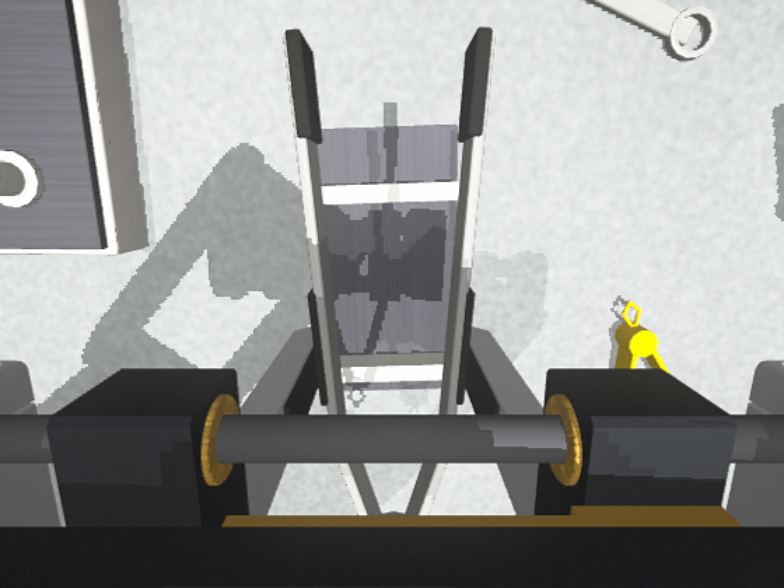

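The tongs are held level: their top is 170 mm below the TCP all along, and the gap matches the squeeze. I now carry them over to the sleeve at this height.

```bash
python3 -m pendant '0.6 0 0.01 0.005 0; 0.6 -0.002 0.03 0.01 0; 0.6 -0.004 0.06 0.01 0; 0.6 -0.007 0.095 0.01 0; 0.6 -0.01 0.13 0.01 0'; python3 -m pendant '0.6 -0.003 0.035 0 0; 0.6 -0.006 0.07 0 0; 0.6 -0.009 0.105 0 0; 0.6 -0.012 0.14 0 0; 0.6 -0.015 0.175 0 0'; python3 -m pendant '0.6 -0.003 0.035 0 0; 0.6 -0.006 0.065 0 0; 0.6 -0.008 0.085 0 0; 0.6 -0.009 0.1 0 0; 0.6 -0.009 0.105 0 0'; python3 -m pendant '0.6 0 0 0 0;0.6 0 0 0 0;0.6 0 0 0 0'; python3 chk.py w3
python3 - <<'E'
import numpy as np
from scipy.optimize import least_squares
q=np.load("w3.npy").reshape(-1,3)
q=q[(abs(q[:,2]-93)<6)&(np.hypot(q[:,0]-527,q[:,1]-178)<26)]
print(len(q),q.mean(0),np.percentile(q,[1,99],axis=0))
E
```

```text
t: 4.4
tcp_pos: [450.4, -103.4, 358.0]
tcp_rot: [-0.706, -0.013, 0.709, -0.009]
wrist_force: [1.1, 0.8, -0.6]
gripper_width: 56.7
t: 4.9
tcp_pos: [434.4, 73.5, 357.5]
tcp_rot: [-0.705, -0.013, 0.709, -0.009]
wrist_force: [0.4, 0.1, -0.8]
gripper_width: 56.2
t: 5.4
tcp_pos: [424.4, 180.0, 356.9]
tcp_rot: [-0.704, -0.014, 0.71, -0.01]
wrist_force: [0.2, -1.2, -0.9]
gripper_width: 56.3
t: 5.7
tcp_pos: [424.4, 179.5, 356.7]
tcp_rot: [-0.704, -0.013, 0.71, -0.009]
wrist_force: [-0.5, -0.5, -0.2]
gripper_width: 56.4
5.7 [424.4 179.5 356.7] -88.16 56.422409433492945 [0.21 0.01 1.86 0.01 1.28 1.75]
-80 15 [167.5 167.6 186.2 186.8 187.4] -173.8
-65 433 [160.6 164.2 188.  191.3 195.2] -169.9
-50 309 [157.9 160.9 163.2 195.2 198.6] -169.8
-20 721 [151.3 155.8 200.8 204.2 208.1] -168.4
-5 2957 [140.4 150.7 157.9 209.3 219.9] -147.1
10 788 [151.5 155.  203.2 206.4 209.8] -169.4
25 645 [151.8 155.2 157.4 207.  210.1] -170.0
40 603 [153.  155.4 206.2 208.4 211. ] -170.2
55 652 [152.6 155.  207.8 210.  212.7] -170.3
70 772 [152.2 154.9 208.7 211.3 214.2] -170.0
85 1059 [152.  155.5 209.1 212.1 215.8] -169.4
100 953 [151.6 154.8 157.4 213.1 216.8] -169.5
tip x 539.1571419252807
763 [526.53435151 179.21524368  94.64203588] [[513.032506   166.24157621  87.68566237]
 [539.16075087 192.09466715  96.79346734]]
```

View pics/w3.png

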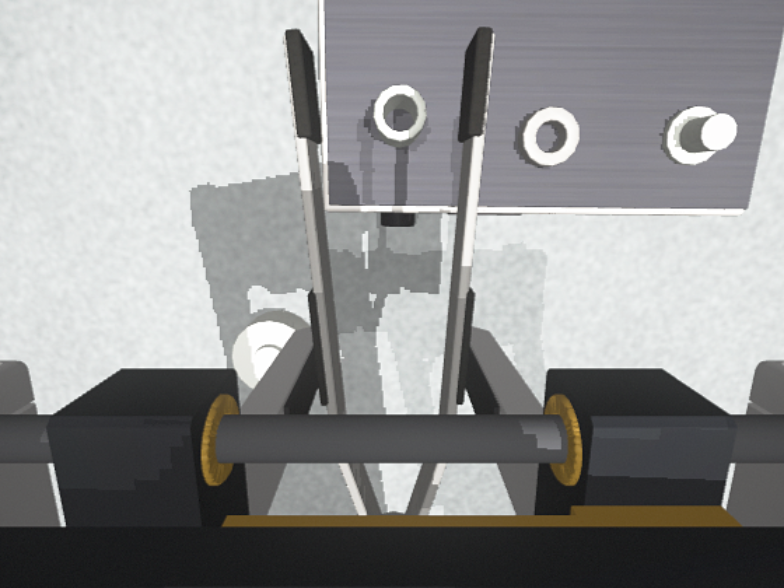

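The tips at (300,80) and (480,80) straddle the sleeve at (398,115), with the bearing and flange well to the right. The sleeve centre measures (526.5, 179), with its top at 95 mm as expected. I shift by +2 and −5 mm and descend 100 mm.

```bash
python3 -m pendant '0.6 0.001 -0.003 0 0; 0.6 0.002 -0.005 0 0; 0.6 0.002 -0.005 -0.01 0; 0.6 0.002 -0.005 -0.025 0;0.6 0.002 -0.005 -0.04 0'; python3 -m pendant '0.6 0 0 -0.015 0; 0.6 0 0 -0.03 0; 0.6 0 0 -0.045 0; 0.6 0 0 -0.055 0;0.6 0 0 -0.059 0'; python3 -m pendant '0.6 0 0 0 0;0.6 0 0 0 0'; python3 chk.py w4
python3 - <<'E'
import numpy as np
q=np.load("w4.npy").reshape(-1,3)
q=q[(abs(q[:,2]-95)<3.5)&(np.hypot(q[:,0]-527,q[:,1]-178)<17)]
print(len(q),q.mean(0),np.percentile(q,[1,99],axis=0))
E
```

```text
t: 6.25
tcp_pos: [426.5, 174.2, 316.0]
tcp_rot: [-0.704, -0.013, 0.71, -0.009]
wrist_force: [-0.5, 1.1, -1.2]
gripper_width: 56.5
t: 6.75
tcp_pos: [425.9, 174.0, 255.4]
tcp_rot: [-0.703, -0.013, 0.711, -0.009]
wrist_force: [-0.8, -0.4, -0.6]
gripper_width: 56.9
t: 6.95
tcp_pos: [426.0, 174.0, 255.6]
tcp_rot: [-0.703, -0.013, 0.711, -0.009]
wrist_force: [-0.2, -0.3, -0.5]
gripper_width: 56.7
6.95 [426.  174.  255.6] -88.22 56.745720833757545 [0.2  0.15 1.95 0.01 1.05 1.73]
-80 17 [161.7 162.2 180.8 181.4 181.9] -173.2
-65 442 [155.2 158.6 182.4 185.9 189.8] -169.7
-50 296 [152.3 155.3 157.6 189.8 193.1] -169.7
-35 6 [154.7 194.2 194.3 194.3 194.4] -173.7
-20 747 [145.7 150.3 195.3 198.9 202.6] -168.4
-5 2957 [134.9 145.2 152.4 203.8 214.2] -147.2
10 776 [146.2 149.4 152.2 200.8 204.2] -169.5
25 646 [146.2 149.7 151.9 201.4 204.6] -170.0
40 605 [147.4 149.8 200.9 202.8 205.5] -170.2
55 637 [147.1 149.4 202.3 204.4 207.1] -170.3
70 789 [146.7 149.4 203.2 205.7 208.6] -170.1
85 2334 [146.5 167.7 179.4 191.2 209.8] -160.4
100 2561 [146.3 169.  178.8 188.3 210.8] -160.4
tip x 540.1332036248616
2340 [526.6624683 179.3116645  94.9445646] [[513.24059234 166.31675063  92.00850192]
 [539.31764833 192.26770569  96.71707711]]
```

View pics/w4.png

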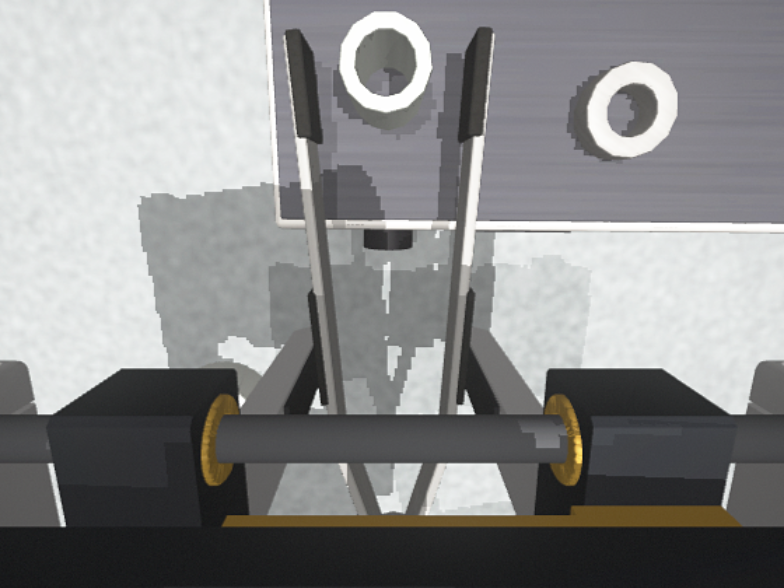

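The sleeve, at (386,62), stands centred between the tip pads: centre y is 179.3 against 178.5 for the mouth, and x matches. I close gently.

```bash
python3 -m pendant '0.58 0 0.001 0 0; 0.56 0 0.001 0 0; 0.54 0 0.001 0 0; 0.525 0 0.001 0 0; 0.51 0 0.001 0 0'; python3 -m pendant '0.50 0 0 0 0; 0.49 0 0 0 0; 0.48 0 0 0 0; 0.47 0 0 0 0; 0.46 0 0 0 0'; python3 -m pendant '0.44 0 0 0 0; 0.42 0 0 0 0; 0.4 0 0 0 0; 0.38 0 0 0 0; 0.36 0 0 0 0'; python3 -m pendant '0.33 0 0 0 0; 0.3 0 0 0 0; 0.3 0 0 0 0; 0.3 0 0 0 0; 0.3 0 0 0 0'
```

```text
t: 7.5
tcp_pos: [426.2, 175.0, 256.0]
tcp_rot: [-0.704, -0.013, 0.71, -0.009]
wrist_force: [0.6, -0.4, -0.6]
gripper_width: 48.2
t: 8.0
tcp_pos: [426.2, 175.0, 256.0]
tcp_rot: [-0.704, -0.013, 0.71, -0.009]
wrist_force: [-0.7, 1.0, -1.3]
gripper_width: 43.9
t: 8.5
tcp_pos: [426.2, 175.0, 256.0]
tcp_rot: [-0.704, -0.013, 0.71, -0.009]
wrist_force: [-0.1, 0.1, -1.1]
gripper_width: 43.4
t: 9.0
tcp_pos: [426.2, 175.0, 256.0]
tcp_rot: [-0.704, -0.013, 0.71, -0.009]
wrist_force: [-0.5, -0.9, -0.7]
gripper_width: 43.8
```

The grip stopped at 43.8 mm against 44 expected, so the tips are on the sleeve. I lift smoothly.

```bash
python3 -m pendant '0.3 0 0 0.003 0; 0.3 0 0 0.009 0; 0.3 0 0 0.017 0; 0.3 0 0 0.026 0; 0.3 0 0 0.036 0'; python3 -m pendant '0.3 0 0 0.01 0; 0.3 0 0 0.02 0; 0.3 0 0 0.03 0; 0.3 0 0 0.04 0; 0.3 0 0 0.05 0'; python3 -m pendant '0.3 0 0 0.007 0; 0.3 0 0 0.012 0; 0.3 0 0 0.014 0; 0.3 0 0 0.014 0; 0.3 0 0 0.014 0'; python3 -m pendant '0.3 0 0 0 0; 0.3 0 0 0 0; 0.3 0 0 0 0; 0.3 0 0 0 0'; python3 chk.py w5 | head -1
python3 - <<'E'
from h import *
q=np.load("w5.npy").reshape(-1,3); q=q[(q[:,2]>185)&(q[:,2]<200)&(np.hypot(q[:,0]-527,q[:,1]-179)<18)]
A=np.c_[q[:,:2],np.ones(len(q))]; s=q[q[:,2]>190]
print("rim",len(q),np.percentile(q,[2,50,98],axis=0).round(1)); A=np.c_[s[:,:2]-s[:,:2].mean(0),np.ones(len(s))]; print("top plane slope",np.linalg.lstsq(A,s[:,2],rcond=None)[0])
p,P=cloud("side"); w=p[200:340,150:350]; a=p[180:360,150:390]
t,_=cloud("wrist")
L=cv2.resize(a,(500,375)); Rr=cv2.resize(t[:210],(500,188)); cv2.imwrite("pics/fin.png",np.vstack([L,Rr])[:,:,::-1])
for n in("top",):
    p,P=cloud(n); q=P.reshape(-1,3)
    for nm,x,y,lo,hi in(("bearing",527,88,58,68),("flange",526,-2,66,90)):
        s=q[(np.hypot(q[:,0]-x,q[:,1]-y)<30)&(q[:,2]>lo)&(q[:,2]<hi)]; print(nm,len(s),s.mean(0) if len(s) else"")
E
```

```text
t: 9.5
tcp_pos: [426.2, 175.0, 293.0]
tcp_rot: [-0.704, -0.013, 0.71, -0.009]
wrist_force: [0.6, -0.3, -1.1]
gripper_width: 43.7
t: 10.0
tcp_pos: [426.2, 175.0, 343.9]
tcp_rot: [-0.704, -0.013, 0.71, -0.009]
wrist_force: [-0.7, 0.1, -0.9]
gripper_width: 43.8
t: 10.5
tcp_pos: [426.0, 175.0, 357.4]
tcp_rot: [-0.704, -0.013, 0.71, -0.009]
wrist_force: [0.2, -0.1, -1.6]
gripper_width: 44.0
t: 10.9
tcp_pos: [426.0, 175.0, 357.3]
tcp_rot: [-0.704, -0.013, 0.71, -0.009]
wrist_force: [0.3, 1.2, -1.7]
gripper_width: 43.5
10.9 [426.  175.  357.3] -88.22 43.495548521050566 [0.2  0.01 1.86 0.01 1.28 1.74]
rim 3351 [[513.1 162.3 185.7]
 [527.6 178.8 195.6]
 [538.3 195.6 197.6]]
top plane slope [-4.17037300e-03  2.27127255e-03  1.95742156e+02]
bearing 81 [522.77656087  86.60979289  62.78111478]
flange 42 [526.2310664   -2.4028418   75.09320436]
```

View pics/fin.png

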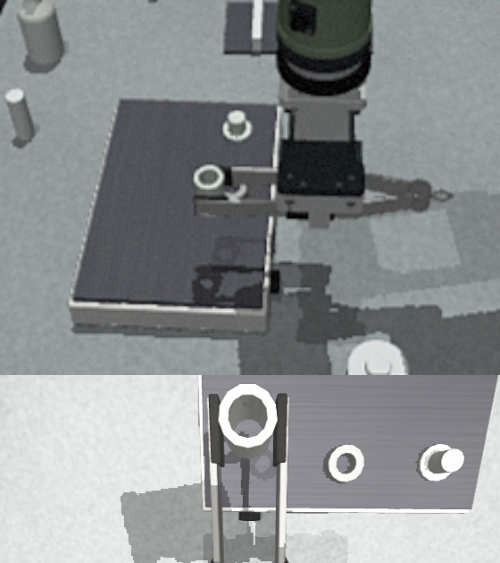

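The sleeve, at (208,178) in the side crop and (247,415) in the wrist crop, is held upright between the tips. Its rim is at 195.7 mm (101 mm lift) with a tilt under 0.3°. The bearing and flange have not moved.

```bash
python3 -c "
from bench import robot
print(robot.hand_in())"
```

```text
the job is handed in; nothing more can be done
None
```

The sleeve is up in the spring tongs, held about 101 mm clear of the plate, and the job is handed in. I took the steel tongs from their rest, carried them open over to the plate, and lowered them around the sleeve. I then closed the tips on it and lifted it straight up.

Last checks, at 11 s of the 38 s allowed:
- **Sleeve:** its rim is at 195.7 mm, up from 95 mm, and it is tilted less than 0.3°.
- **Grip:** the opening is steady at about 43.5–44 mm against 44 mm expected, and no wrist force reading was above about 4 N.
- **Bearing and flange:** both are where they stood, with the flange unchanged within 1 mm. The coarse top-view mean for the bearing reads about 1 mm off, which is within noise.

No check failed. The only disagreement was early on: the top and side cameras differed by about 5 mm on the sleeve's y position. A close wrist view settled it before I closed the tongs.

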